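Put the desk back in order after cleaning

TASK

Put the desk back in order: stand the potted cactus in the middle of the white saucer, lay the block of yellow notes flat on the cork strip midway between the saucer and the pen holder, and set the blue paper-clip tin upright on the middle of the yellow notes. Lay the red stapler on its base just to the right of the calculator (right as one reads it, display at the top), with a gap of about 3 cm, parallel to the calculator's long sides (either way round) and level with its middle. Never tip the cactus over, and leave the pink notes and the green cup where they are.

Things in the scene. Friction and masses are not known exactly. Their poses are not given: they have to be found in the camera images.
- cactus_mid (a point): Small green ball cactus in a round black pot, loose, 130 to 250 g. Pot 56 mm across at its sides (from 20 mm above its foot to its rim), 48 mm at the foot, 55 mm high; the cactus, 38 mm across, rises to 80 mm. The point is on the pot's axis, 27.5 mm above its underside; z is up the axis. Its yaw means nothing.
- notes_mid (a point): Block of YELLOW sticky notes, loose, 50 x 50 x 35 mm (35 high), 55 to 115 g. The point is its centre, 17.5 mm above its underside; x and y run square to its sides, z is up.
- clips_mid (a point): Round paper-clip tin, blue all over with a silver disc and a drawn clip on its flat lid, loose, closed, 48 mm across, 30 mm high, 50 to 100 g. The point is its centre, 15 mm above its underside; z is up. Its yaw means nothing.
- stapler_mid (a point): Red office stapler with a black base, standing on its base, loose, rigid (it does not open), 140 to 280 g. 110 mm long (x), base 32 mm wide and red upper arm 28 mm wide (y), 44 mm high; the arm fills the heights 26 to 44 mm over the whole length. The point is its centre, 22 mm above its underside; x runs along its length, z is up. It can be gripped across the arm.
- saucer: White round saucer, fixed on the cork strip towards one end, 92 mm across at the rim, rim 10 mm high, flat inside floor 4 mm above its underside and about 70 mm across. Origin: centre of its underside; z is up. It stands on the 4 mm strip.
- penpot: Square wooden pen holder with four coloured pens, fixed on the cork strip towards the other end from the saucer (which end is which varies). 66 x 66 mm, 95 mm high, pens up to 140 mm. Origin: centre of its underside, z is up.
- runner: Cork strip, fixed flat on the desk, 400 mm long (y) by 100 mm wide (x), 4 mm thick. Origin: centre of its underside, so its top lies 4 mm higher; z is up. The saucer and the pen holder stand on it, each about 140 mm from its middle, so the spot midway between them is its middle to within 8 mm.
- calculator: Black desk calculator lying fixed on the desk, 120 mm long (x) by 80 mm wide (y), 14 mm high (17 mm at the keys), grey-green display at its far end, away from the robot. Origin: centre of its underside; +x points to the display end, z is up, so its right-hand side, as one reads it, is -y.
- pinknotes_mid (a point): Block of PINK sticky notes, loose, same size as the yellow (50 x 50 x 35 mm); to be left alone. The point is its centre.
- cup_mid (a point): Green ceramic cup without a handle, loose, 72 mm across at the rim, 75 mm high, to be left alone. The point is on its axis, 37.5 mm above its underside.
Not all that is in view belongs to the job. Of the things that look like the part that bears stapler_mid, take the one that is farthest to the robot's right at the start.

How it is judged (in metres and radians):
At the end, for the whole second after the job is handed in: Cactus upright on the saucer floor within 14 mm of centre; yellow notes flat on the strip within 18 mm of its middle; tin upright on them within 12 mm; stapler right of calculator: gap 10-50 mm, level within 20 mm, parallel within 0.2 rad, on its base; all at rest; pink notes, cup moved under 20 mm (horizontal distance between cactus_mid and saucer below 0.014 m and z of cactus_mid in the frame of saucer between 0.0275 and 0.0355 m and angle between each of cactus_mid, clips_mid's own z axis and vertical below 0.12 rad and x of notes_mid in the frame of runner between -0.018 and 0.018 m and y of notes_mid in the frame of runner between -0.018 and 0.018 m and z of notes_mid in the frame of runner between 0.0175 and 0.0255 m and angle between each of notes_mid, stapler_mid's own z axis and vertical below 0.1 rad and horizontal distance between clips_mid and notes_mid below 0.012 m and z of clips_mid in the frame of notes_mid between 0.0285 and 0.0365 m and y of stapler_mid in the frame of calculator between -0.106 and -0.066 m and x of stapler_mid in the frame of calculator between -0.02 and 0.02 m and z of stapler_mid in the frame of calculator between 0.018 and 0.026 m and angle between the x axis of stapler_mid and the x axis of calculator, either way round below 0.2 rad and linear speed of each of cactus, notes, clips, stapler below 0.02 m/s and distance of each of cup_mid, pinknotes_mid from where it was at the start of the episode below 0.02 m); the robot touches nothing.
It fails at once if the cactus is tipped over (more than 0.6 rad) (angle between cactus_mid's own z axis and vertical above 0.6 rad).
It fails at once if the pink notes are moved more than 20 mm (distance of pinknotes_mid from where it was at the start of the episode above 0.02 m).
It fails at once if the green cup is moved more than 20 mm (distance of cup_mid from where it was at the start of the episode above 0.02 m).
It also fails if it takes over 112 s, if anything falls off the work surface, if the arm or the gripper's body presses on something with over 40 N, if the wrist force passes 120 N, or if a joint passes its speed limit or range.

ROBOT

A 7-joint arm with a two-finger parallel gripper is mounted at the origin on the work surface. World frame = base frame: x ahead of the robot, y to its left, z up, the work surface at z = 0. Lengths are in mm, angles in rad, forces in N, time in s.
With the tool pointing down it reaches from about 350 to 775 mm from the base axis. Payload 3.1 kg.
Tool frame: the origin (TCP) lies midway between the tips of the shut fingers; the grasp point (between the pads) lies bot.grip_depth behind it (bot.grip_depth is the distance from the TCP to the grasp point, in mm); z points along the fingers, y is the line along which they close (so a half turn about z gives the same grasp; the last joint's range is limited). The gripper opens to 85 mm and grips with 20 to 120 N. Pads are 22 mm wide; open, the fingers measure 114 mm over their backs; the gripper's body (76 mm by 85 mm) begins 54 mm behind the grasp point. The pads swing forward as they close: fully open they stand 13 mm farther back than shut.
Start: joints at [1.101, 0.311, 0.014, 1.512, -0.004, 1.319, -0.027], TCP at [228.212, -500.436, 231.304] pointing down, gripper open.
Joint ranges: [-2.7, 2.7], [-0.3, 1.91], [-1.27, 1.3], [0.12, 2.57], [-1.44, 4.58], [0.2, 2.03], [-3.05, 3.05]. Speed limits (rad/s): [2.79, 2.79, 3.14, 3.14, 3.14, 3.14, 3.14].

INTERFACE

Orientations are given as a unit quaternion [x, y, z, w].
In Python, from station import bot gives the robot as it stands.
- The arm moves only by the tool arm_command, never from a script. Its argument "steps" is a list of rows, each a list of 6 numbers: the shift along the world's x, y, z scaled (see below), then the turn, a rotation vector about the world's x, y, z scaled (see below). In form: [[dx, dy, dz, rx, ry, rz], ...]. A call has 1 to 8 rows; each row shifts and turns the commanded pose from where the row before left it; what a row does not reach is not made up. The controller multiplies each number of a shift by 0.04 m and each number of a turn by 0.15 rad. A row lasts 1/8 s, in which the tool goes at most 62.5 mm and 10.7 degrees, less where a joint would pass 70% of its speed; a pose out of reach is approached as far as the arm can. A call with a number of a shift or a turn outside -1 to 1 is refused whole. A call with a gripper value outside its range is refused whole. "hand" is the opening, from 0 (shut) to 1 (fully open), set as the call begins (left out, the last holds). The fingers move at their own pace and stop on an object; the grip force is fixed at half the most. Time passes only in rows, so rows that do not move let the fingers close. It gives the time, the measured TCP pose, the force, the opening and the grip force at its end, in the units of the state.
- bot.state(): the state, without advancing time (a new reading comes with each control period).
- bot.read_camera(name): name is "scene" or "top" or "wrist"; returns a dict with "image" (420x560x3 uint8, blue, green, red), "mtx" (3x3 intrinsics, pixels), "k1" (the pictures are not rectified: a ray, as slopes to the right and down, at radius r is drawn at 1 + k1 r^2 times it, then the intrinsics apply), "eye" and "rotation" of the camera in the world. Camera axes: x right, y down, z forward; pixel columns grow to the right and rows downward; lengths in mm; the calibration is good to about 2 mm. A picture is of the moment at which its call begins. There is no depth.
- bot.finish_job(): hands the job in; it is judged then, once.
Trained networks look in the newest picture that a camera, given by its name, has taken for a name from the list of things; names that differ only in an ending like _2 or _b are one class to them, and where a whole thing is asked for, a point or a joint stands for the part that bears it (a point fixed in the world has none). Each returns a list of dicts, best first, with "p" (0 to 1); they miss things now and then, are a little off and sometimes report something else, mostly with a low value. They report only what shows in the picture. A call takes as long as a camera call. They do not tell look-alikes from the thing itself.
- bot.boxes_of(camera, target): "location" ([column, row] in pixels, amid what is visible of it).
- bot.regions_of(camera, target): "pixels" (420x560 bool, what is visible of it) and "location" ([column, row] in pixels, amid what is visible of it).
- bot.pinpoint(camera, target): "location" ([column, row] in pixels: a listed point, or the origin of a listed thing).
The state is a dict: "time_s": time; "joint_positions": joint angles; "joint_vel": joint speeds; "tau": joint torques, N m; "eef_pos": TCP position; "tool_rot": TCP orientation; "ft_force": force on the tool from outside, world axes, zero at the start; "moment": the same for the moment, N m; "grip_width": opening from 0.0 (shut) to 1.0 (fully open); "grip_force": force on a finger pad.
Only numpy, scipy, OpenCV 4.12 (cv2) and the standard library are available. Lean on these libraries where they do the work, as an engineer would, in place of code of your own. Each camera call takes 0.05 s, during which the arm holds its last target. There are 200 camera calls.

## Working session

There is one attempt and no reset: what is moved stays moved. The work goes in short steps, Python scripts to look and compute and a tool call to move; the robot and the scene stay as the last step left them, time stands still between calls to the robot, and variables do not carry over. Pictures are saved under pics/ and viewed, at most 14 in all, crops included, and the job is handed in when it is done.

Besides the shell and the picture viewer there is one more tool, called after "Request:" as name(argument=value, ...) on one line, values as JSON. arm_command: Moves the arm, as the interface text tells. Shifts and turns lie within -1 to 1; 1 stands for 0.04 m of shift or 0.15 rad of turn. Its arguments: {"type":"object","properties":{"steps":{"type":"array"},"hand":{"type":"number"}},"required":["steps"]}

```bash
mkdir -p pics; cat > h.py <<'E'
import numpy as np, cv2
from station import bot
def ray(c,px):
    k=np.array(c["mtx"],float); k1=c["k1"]
    d=np.array([(px[0]-k[0,2])/k[0,0],(px[1]-k[1,2])/k[1,1]])
    u=d.copy()
    for _ in range(20): u=d/(1+k1*(u@u))
    return np.array(c["rotation"])@np.array([u[0],u[1],1.])
def at(c,px,z):
    e=np.array(c["eye"],float); r=ray(c,px); return e+r*(z-e[2])/r[2]
H=dict(cactus_mid=27.5,notes_mid=17.5,clips_mid=15,stapler_mid=22,saucer=4,penpot=4,runner=0,calculator=0,pinknotes_mid=17.5,cup_mid=37.5)
E
python3 - <<'E'
from h import *
print(bot.grip_depth, {k:np.round(v,3).tolist() for k,v in bot.state().items()})
for n in("scene","top"):
    c=bot.read_camera(n); cv2.imwrite(f"pics/{n}0.png",c["image"]); print(n,c["eye"])
    for t,z in H.items():
        for r in bot.pinpoint(n,t)[:3]:
            print(t,round(r["p"],2),np.round(r["location"]),np.round(at(c,r["location"],z)[:2]))
E
```

```text
18.700000000000003 {'time_s': 0.0, 'joint_positions': [1.101, 0.312, 0.014, 1.513, -0.004, 1.319, -0.027], 'joint_vel': [-0.001, -0.002, -0.001, 0.0, 0.002, -0.001, 0.001], 'tau': [0.0, -37.992, 0.146, -23.059, 0.012, 0.014, 0.0], 'eef_pos': [227.888, -499.757, 230.23], 'tool_rot': [0.977, 0.212, -0.0, -0.001], 'ft_force': [0.202, -0.31, -0.188], 'moment': [-0.004, -0.039, 0.006], 'grip_force': 0.0, 'grip_width': 1.003}
scene [1271.83813475 -576.07925121  973.03599229]Traceback (most recent call last):
  File "<stdin>", line 7, in <module>
  File "h.py", line 10, in at
    e=np.array(c["eye"],float); r=ray(c,px); return e+r*(z-e[2])/r[2]
                                  ~~~^^^^^^
  File "h.py", line 8, in ray
    return np.array(c["rotation"])@np.array([u[0],u[1],1.])
           ~~~~~~~~~~~~~~~~~~~~~~~^~~~~~~~~~~~~~~~~~~~~~~~~
ValueError: matmul: Input operand 1 has a mismatch in its core dimension 0, with gufunc signature (n?,k),(k,m?)->(n?,m?) (size 3 is different from 4)
```

```bash
ls . pics
```

```text
.:
h.py
pics

pics:
scene0.png
```

Rotation is a quaternion.

```bash
sed -i 's/return np.array(c\["rotation"\])@np.array(\[u\[0\],u\[1\],1.\])/return R.from_quat(c["rotation"]).apply([u[0],u[1],1.])/; 1a from scipy.spatial.transform import Rotation as R' h.py
python3 - <<'E'
from h import *
for n in("scene","top"):
    c=bot.read_camera(n); cv2.imwrite(f"pics/{n}0.png",c["image"]); print(n,np.round(c["eye"]))
    for t,z in H.items():
        for r in bot.pinpoint(n,t)[:4]:
            print(t,round(r["p"],2),np.round(r["location"]),np.round(at(c,r["location"],z)[:2]))
E
```

```text
scene [1272. -576.  973.]
cactus_mid 0.84 [192. 296.] [ 582. -317.]
notes_mid 0.89 [147. 285.] [ 471. -382.]
notes_mid 0.56 [259. 286.] [ 656. -169.]
clips_mid 0.7 [373. 191.] [595. 311.]
stapler_mid 0.96 [322. 172.] [432. 249.]
stapler_mid 0.86 [363. 138.] [389. 480.]
stapler_mid 0.54 [317. 139.] [289. 359.]
saucer 0.6 [326. 222.] [591. 119.]
penpot 0.55 [260. 285.] [ 646. -161.]
runner 0.63 [299. 253.] [627. -14.]
pinknotes_mid 0.88 [356. 162.] [462. 376.]
cup_mid 0.78 [189. 238.] [ 421. -226.]
top [445.  38. 999.]
cactus_mid 0.8 [418. 163.] [ 594. -318.]
cactus_mid 0.18 [357. 146.] [ 643. -166.]
notes_mid 0.7 [442. 214.] [ 465. -377.]
clips_mid 0.63 [443. 216.] [ 462. -380.]
stapler_mid 0.94 [152. 285.] [306. 357.]
stapler_mid 0.89 [196. 240.] [416. 246.]
saucer 0.82 [244. 165.] [607. 120.]
penpot 0.84 [356. 146.] [ 647. -169.]
runner 0.88 [300. 154.] [632. -25.]
calculator 0.62 [293. 228.] [439.  -2.]
calculator 0.54 [358. 148.] [ 644. -176.]
pinknotes_mid 0.94 [144. 220.] [472. 377.]
pinknotes_mid 0.16 [301. 155.] [625. -26.]
cup_mid 0.62 [357. 147.] [ 638. -165.]
cup_mid 0.55 [389. 234.] [ 418. -237.]
```

View pics/scene0.png

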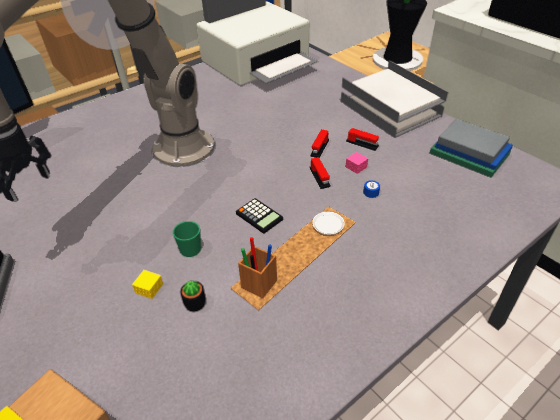

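View pics/top0.png

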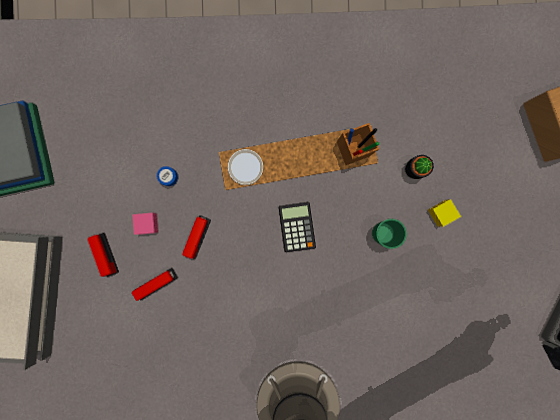

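Three red staplers show in the top view: (102,255), (154,285) and (196,238). The robot's right is -y, which is image right in the top view, so (196,238) at y≈246 fits. The other two lie at y≈357 and ≈480. I'll confirm that with a crop and refine the poses by silhouette fitting.

```bash
cat >> h.py <<'E'
from scipy.optimize import minimize
def proj(c,P):
    r=R.from_quat(c["rotation"]).inv(); e=np.array(c["eye"],float)
    return cv2.projectPoints(np.array(P,float)[None],r.as_rotvec(),-r.apply(e),np.array(c["mtx"],float),np.array([c["k1"],0,0,0],float))[0][:,0]
def box(l,w,z0,z1): return [(sx*l/2,sy*w/2,z) for sx in(-1,1) for sy in(-1,1) for z in(z0,z1)]
def cyl(d,z,d2=None,z2=None):
    t=np.linspace(0,2*np.pi,48,endpoint=False); f=lambda d,z:[(d/2*np.cos(a),d/2*np.sin(a),z) for a in t]
    return f(d,z)+(f(d2,z2) if d2 else [])
M=dict(notes_mid=box(50,50,0,35),stapler_mid=box(110,28,26,44)+box(110,32,0,10),clips_mid=cyl(48,0,48,30),
 saucer=cyl(92,14,60,4),runner=box(400,100,0,4),calculator=box(120,80,0,14),penpot=box(66,66,4,99),
 cactus_mid=cyl(48,0,56,20)+cyl(56,55)+cyl(30,75),pinknotes_mid=box(50,50,0,35),cup_mid=cyl(50,0,72,75))
M["runner"]=[(p[1],p[0],p[2]) for p in M["runner"]]
S=4
def fit(views,t,x0,dz=0):
    """views: [(cam,mask)]; returns x,y,yaw, mean IoU"""
    P=np.array(M[t]); ms=[cv2.resize(m.astype(np.uint8),None,fx=S,fy=S,interpolation=cv2.INTER_LINEAR) for _,m in views]
    def cost(v):
        Q=R.from_euler("z",v[2]/100).apply(P)+[v[0],v[1],dz]; s=0
        for (c,_),m in zip(views,ms):
            h=cv2.convexHull(((proj(c,Q)+.5)*S-.5).astype(np.float32))
            a=np.zeros_like(m); cv2.fillConvexPoly(a,np.round(h).astype(int),1)
            s+=(a&m).sum()/max(1,(a|m).sum())
        return -s/len(views)
    b=min((minimize(cost,[x0[0],x0[1],100*(x0[2]+k)],method="Nelder-Mead",options=dict(initial_simplex=np.array([x0[0],x0[1],100*(x0[2]+k)])+np.array([[0,0,0],[15,0,0],[0,15,0],[0,0,20]]))) for k in(-.4,0,.4)),key=lambda r:r.fun)
    return b.x[0],b.x[1],b.x[2]/100,-b.fun
def pick(cam,c,t,xy,z=15,tol=60):
    """mask nearest xy"""
    L=[r for r in bot.regions_of(cam,t) if r["pixels"].sum()>20]
    L=[(np.hypot(*(at(c,r["location"],z)[:2]-xy)),r) for r in L]
    L=[q for q in L if q[0]<tol]
    return min(L,key=lambda q:q[0])[1]["pixels"] if L else None
E
cat > m0.py <<'E'
from h import *
G=dict(cactus_mid=(590,-318,0),notes_mid=(467,-380,.4),clips_mid=(600,311,0),stapler_mid=(420,247,-.4),saucer=(605,120,0),penpot=(645,-165,.1),runner=(630,-25,.1),calculator=(439,-2,.1),pinknotes_mid=(470,377,0),cup_mid=(420,-232,0))
C={n:bot.read_camera(n) for n in("scene","top")}
for t,g in G.items():
    V={n:pick(n,C[n],t,g[:2]) for n in C}
    for S_ in (["top"],["scene"],["scene","top"]):
        vs=[(C[n],V[n]) for n in S_ if V[n] is not None]
        if len(vs)==len(S_): print(t,S_,np.round(fit(vs,t,g,4 if t=="x" else 0),2))
cv2.imwrite("pics/crop.png",cv2.resize(C["top"]["image"][190:320,70:270],None,fx=4,fy=4,interpolation=cv2.INTER_CUBIC))
E
python3 m0.py
```

```text
cactus_mid ['top'] [ 5.8436e+02 -3.1586e+02  3.0000e-02  9.4000e-01]
cactus_mid ['scene'] [ 5.8614e+02 -3.1678e+02 -3.1000e-01  9.5000e-01]
cactus_mid ['scene', 'top'] [ 5.8485e+02 -3.1650e+02  5.6000e-01  9.4000e-01]
notes_mid ['top'] [ 469.65 -379.06    0.5     0.93]
notes_mid ['scene'] [ 470.72 -379.5     0.52    0.96]
notes_mid ['scene', 'top'] [ 470.09 -379.28    0.51    0.94]
clips_mid ['top'] [ 5.8215e+02  3.1611e+02 -3.2000e-01  9.4000e-01]
clips_mid ['scene'] [ 5.8250e+02  3.1571e+02 -2.9000e-01  8.6000e-01]
clips_mid ['scene', 'top'] [5.8226e+02 3.1584e+02 4.9000e-01 9.0000e-01]
stapler_mid ['top'] [ 4.2663e+02  2.4447e+02 -4.0000e-01  9.0000e-01]
stapler_mid ['scene'] [427.3  243.01  -0.5    0.83]
stapler_mid ['scene', 'top'] [426.7  244.14  -0.43   0.84]
saucer ['top'] [ 6.0227e+02  1.1764e+02 -3.1000e-01  8.9000e-01]
saucer ['scene'] [6.0356e+02 1.1719e+02 1.9000e-01 9.6000e-01]
saucer ['scene', 'top'] [603.23 117.1    0.63   0.92]
penpot ['top'] [ 6.4216e+02 -1.6106e+02  3.3000e-01  9.4000e-01]
penpot ['scene'] [ 6.4060e+02 -1.5995e+02  3.4000e-01  9.3000e-01]
penpot ['
[... 176 characters left out ...]
000e-01  6.2000e-01]
runner ['scene', 'top'] [ 6.2295e+02 -1.7730e+01  1.4000e-01  6.3000e-01]
calculator ['top'] [ 4.4472e+02 -1.0340e+01  1.1000e-01  9.5000e-01]
calculator ['scene'] [ 4.4332e+02 -9.9800e+00  1.2000e-01  9.0000e-01]
calculator ['scene', 'top'] [ 4.447e+02 -1.000e+01  1.100e-01  9.300e-01]
pinknotes_mid ['top'] [4.6421e+02 3.7219e+02 1.2000e-01 9.1000e-01]
pinknotes_mid ['scene'] [4.6631e+02 3.7226e+02 5.0000e-02 9.5000e-01]
pinknotes_mid ['scene', 'top'] [4.6501e+02 3.7309e+02 1.0000e-01 9.2000e-01]
cup_mid ['top'] [ 422.85 -229.75    0.58    0.95]
cup_mid ['scene'] [ 4.2527e+02 -2.3012e+02  1.8000e-01  9.5000e-01]
cup_mid ['scene', 'top'] [ 423.26 -229.54    0.48    0.94]
```

View pics/crop.png

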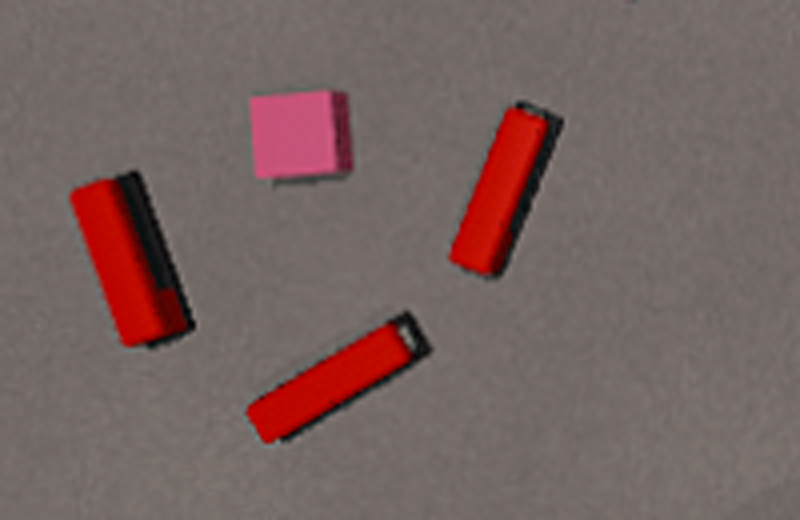

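The crop shows three separate staplers. The one at crop (505,190), top-view (196,238), is the rightmost and stands on its base, so it's the target. Both views agree within about 2 mm, so I'm starting with the yellow notes.

Request:
arm_command(steps=[[0.86, 0.43, -0.3, 0, 0, 0.08], [0.86, 0.43, -0.3, 0, 0, 0.08], [0.86, 0.43, -0.3, 0, 0, 0.08], [0.86, 0.43, -0.3, 0, 0, 0.08], [0.86, 0.43, -0.3, 0, 0, 0.08], [0.86, 0.43, -0.3, 0, 0, 0.08], [0.86, 0.43, -0.3, 0, 0, 0.08], [0, 0, 0, 0, 0, 0]], hand=1)

```text
time_s: 3.3
eef_pos: [472.4, -375.6, 145.9]
tool_rot: [0.966, 0.257, 0.001, -0.002]
ft_force: [0.6, -0.1, -0.5]
grip_width: 1.002
grip_force: 0.0
```

Request:
arm_command(steps=[[-0.03, -0.04, -0.9, 0, 0, 0], [-0.03, -0.04, -0.9, 0, 0, 0], [0, 0, -0.8, 0, 0, 0], [0, 0, -0.5, 0, 0, 0], [0, 0, -0.38, 0, 0, 0], [0, 0, 0, 0, 0, 0]])

```text
time_s: 4.05
eef_pos: [465.4, -383.3, 7.2]
tool_rot: [0.968, 0.253, -0.001, -0.001]
ft_force: [-0.9, 0.4, 1.2]
grip_width: 0.999
grip_force: 0.0
```

Request:
arm_command(steps=[[0, 0, 0, 0, 0, 0], [0, 0, 0, 0, 0, 0], [0, 0, 0, 0, 0, 0], [0, 0, 0, 0, 0, 0], [0, 0, 0, 0, 0, 0]], hand=0)

```text
time_s: 4.68
eef_pos: [467.7, -384.1, 9.6]
tool_rot: [0.967, 0.253, 0.001, 0.001]
ft_force: [0.4, 0.1, 5.5]
grip_width: 0.572
grip_force: 64.6
```

Request:
arm_command(steps=[[0, 0, 0.5, 0, 0, 0], [0, 0, 1, 0, 0, 0], [0, 0, 1, 0, 0, 0], [0, 0, 1, 0, 0, 0], [0.3, 0.7, 0.8, 0, 0, 0], [0.4, 0.9, 0, 0, 0, 0], [0.4, 0.9, 0, 0, 0, 0], [0.4, 0.9, 0, 0, 0, 0]])

```text
time_s: 5.68
eef_pos: [526.5, -245.8, 179.6]
tool_rot: [0.967, 0.253, -0.0, -0.0]
ft_force: [-0.4, 0.1, -0.3]
grip_width: 0.574
grip_force: 64.1
```

Request:
arm_command(steps=[[0.4, 0.9, 0, 0, 0, 0], [0.4, 0.9, 0, 0, 0, 0], [0.4, 0.9, 0, 0, 0, 0], [0.4, 0.9, 0, 0, 0, 0], [0.4, 0.9, 0, 0, 0, 0], [0.29, 1, 0, 0, 0, 0], [0, 0.12, 0, 0, 0, 0], [0, 0, 0, 0, 0, 0]])

```text
time_s: 6.68
eef_pos: [617.6, -22.6, 179.5]
tool_rot: [0.967, 0.254, -0.001, 0.0]
ft_force: [-0.1, -0.9, -0.8]
grip_width: 0.57
grip_force: 64.0
```

Request:
arm_command(steps=[[0, 0, -1, 0, 0, 0], [0, 0, -1, 0, 0, 0], [0, 0, -1, 0, 0, 0], [0, 0, -0.7, 0, 0, 0], [0, 0, -0.3, 0, 0, 0], [0, 0, -0.17, 0, 0, 0], [0, 0, 0, 0, 0, 0]])

```text
time_s: 7.55
eef_pos: [619.3, -23.3, 14.5]
tool_rot: [0.968, 0.253, 0.001, 0.001]
ft_force: [0.1, 0.3, 0.1]
grip_width: 0.573
grip_force: 64.0
```

Request:
arm_command(steps=[[0, 0, 0, 0, 0, 0], [0, 0, 0, 0, 0, 0], [0, 0, 0, 0, 0, 0], [0, 0, 0.6, 0, 0, 0], [0, 0, 1, 0, 0, 0], [0, 0, 1, 0, 0, 0], [0, 0, 1, 0, 0, 0], [0, 0, 0.5, 0, 0, 0]], hand=1)

```text
time_s: 8.55
eef_pos: [619.6, -22.2, 180.5]
tool_rot: [0.967, 0.253, 0.002, 0.001]
ft_force: [-0.1, 0.3, -0.6]
grip_width: 0.998
grip_force: 0.0
```

Request:
arm_command(steps=[[-0.1, -0.92, 0, 0, 0, 0], [-0.1, -0.92, 0, 0, 0, 0], [-0.1, -0.92, 0, 0, 0, 0], [-0.1, -0.92, 0, 0, 0, 0], [-0.1, -0.92, 0, 0, 0, 0], [-0.1, -0.92, 0, 0, 0, 0], [-0.1, -0.92, 0, 0, 0, 0], [-0.13, -0.92, 0, 0, 0, 0]])

```text
time_s: 9.55
eef_pos: [584.9, -317.8, 177.3]
tool_rot: [0.967, 0.253, 0.0, 0.0]
ft_force: [0.1, -0.1, -0.2]
grip_width: 1.003
grip_force: 0.0
```

```bash
python3 - <<'E'
from h import *
C={n:bot.read_camera(n) for n in("scene","top","wrist")}
for t,g in dict(cactus_mid=(585,-316,0),notes_mid=(622,-20,.5),runner=(623,-18,.14)).items():
    for n in C:
        m=pick(n,C[n],t,g[:2])
        if m is not None: print(t,n,np.round(fit([(C[n],m)],t,g,4 if t=="notes_mid" else 0),2))
cv2.imwrite("pics/w1.png",C["wrist"]["image"])
E
```

```text
cactus_mid scene [ 5.8612e+02 -3.1636e+02  4.0000e-02  9.4000e-01]
cactus_mid top [ 5.8417e+02 -3.1576e+02  1.0000e-01  8.4000e-01]
cactus_mid wrist [ 5.8538e+02 -3.1597e+02  5.3000e-01  9.6000e-01]
notes_mid top [ 6.2268e+02 -2.0530e+01  5.1000e-01  9.5000e-01]
notes_mid wrist [ 6.2236e+02 -2.0420e+01  5.6000e-01  9.7000e-01]
runner scene [ 6.2355e+02 -1.8040e+01  1.5000e-01  5.0000e-01]
runner top [ 6.2333e+02 -1.8090e+01  1.5000e-01  5.7000e-01]
```

View pics/w1.png

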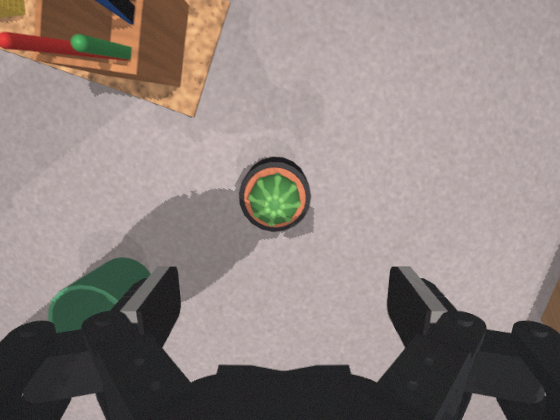

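The notes are in place at (622.5,-20.5). The wrist picture shows the cactus upright at (275,195), lined up between the fingers, with the cup clear to the left at (90,300). Now I'll descend.

Request:
arm_command(steps=[[0.01, 0.01, -1, 0, 0, 0], [0, 0, -1, 0, 0, 0], [0, 0, -0.9, 0, 0, 0], [0, 0, -0.6, 0, 0, 0], [0, 0, -0.43, 0, 0, 0], [0, 0, 0, 0, 0, 0]])

```text
time_s: 10.9
eef_pos: [584.5, -315.8, 18.7]
tool_rot: [0.967, 0.253, -0.001, -0.001]
ft_force: [-0.5, 0.6, 0.0]
grip_width: 1.0
grip_force: 0.0
```

Request:
arm_command(steps=[[0, 0, 0, 0, 0, 0], [0, 0, 0, 0, 0, 0], [0, 0, 0, 0, 0, 0], [0, 0, 0, 0, 0, 0], [0, 0, 0, 0, 0, 0], [0, 0, 0.4, 0, 0, 0], [0, 0, 0.8, 0, 0, 0]], hand=0)

```text
time_s: 11.78
eef_pos: [583.1, -315.5, 66.6]
tool_rot: [0.967, 0.253, -0.002, -0.002]
ft_force: [-0.2, -0.5, -2.4]
grip_width: 0.636
grip_force: 63.6
```

Request:
arm_command(steps=[[0, 0, 0.9, 0, 0, 0], [0, 0, 1, 0, 0, 0], [0, 0, 0.9, 0, 0, 0], [0, 0.3, 0.3, 0, 0, 0], [0, 0.6, 0, 0, 0, 0], [0.05, 0.9, 0, 0, 0, 0], [0.05, 0.9, 0, 0, 0, 0], [0.05, 0.9, 0, 0, 0, 0]])

```text
time_s: 12.78
eef_pos: [589.6, -167.9, 189.3]
tool_rot: [0.967, 0.255, -0.002, -0.002]
ft_force: [0.2, -0.1, -2.1]
grip_width: 0.633
grip_force: 63.6
```

Request:
arm_command(steps=[[0.05, 0.9, 0, 0, 0, 0], [0.05, 0.9, 0, 0, 0, 0], [0.05, 0.9, 0, 0, 0, 0], [0.05, 0.9, 0, 0, 0, 0], [0.05, 0.9, 0, 0, 0, 0], [0.05, 0.9, 0, 0, 0, 0], [0, 0.84, 0, 0, 0, 0], [0, 0.5, 0, 0, 0, 0]])

```text
time_s: 13.78
eef_pos: [600.5, 101.8, 189.9]
tool_rot: [0.967, 0.256, -0.002, -0.001]
ft_force: [-0.7, 0.1, -1.2]
grip_width: 0.633
grip_force: 63.6
```

Request:
arm_command(steps=[[0, 0.4, 0, 0, 0, 0], [0, 0.1, 0, 0, 0, 0], [0, 0, -0.6, 0, 0, 0], [0, 0, -1, 0, 0, 0], [0, 0, -1, 0, 0, 0], [0, 0, -0.6, 0, 0, 0], [0, 0, 0, 0, 0, 0]])

```text
time_s: 14.65
eef_pos: [601.6, 114.5, 61.6]
tool_rot: [0.968, 0.252, -0.003, 0.001]
ft_force: [0.7, -0.4, -1.9]
grip_width: 0.635
grip_force: 63.6
```

Request:
arm_command(steps=[[0, 0, -0.5, 0, 0, 0], [0, 0, -0.25, 0, 0, 0], [0, 0, -0.12, 0, 0, 0], [0, 0, 0, 0, 0, 0]])

```text
time_s: 15.15
eef_pos: [604.3, 117.1, 30.3]
tool_rot: [0.967, 0.253, 0.001, 0.0]
ft_force: [0.2, 0.2, -1.5]
grip_width: 0.637
grip_force: 63.8
```

Request:
arm_command(steps=[[0, 0, -0.03, 0, 0, 0], [0, 0, 0, 0, 0, 0]])

```text
time_s: 15.4
eef_pos: [604.3, 117.2, 30.2]
tool_rot: [0.967, 0.253, 0.001, 0.0]
ft_force: [-1.5, -0.4, 5.8]
grip_width: 0.635
grip_force: 64.6
```

Request:
arm_command(steps=[[0, 0, 0, 0, 0, 0], [0, 0, 0, 0, 0, 0], [0, 0, 0, 0, 0, 0], [0, 0, 0.4, 0, 0, 0], [0, 0, 1, 0, 0, 0], [0, 0, 1, 0, 0, 0], [0, 0, 1, 0, 0, 0], [0, 0, 0.3, 0, 0, 0]], hand=1)

```text
time_s: 16.4
eef_pos: [605.5, 118.0, 180.7]
tool_rot: [0.967, 0.253, 0.004, 0.0]
ft_force: [-0.1, 0.4, -0.4]
grip_width: 1.001
grip_force: 0.0
```

Request:
arm_command(steps=[[-0.09, 0.83, 0, 0, 0, 0], [-0.09, 0.83, 0, 0, 0, 0], [-0.09, 0.83, 0, 0, 0, 0], [-0.09, 0.83, -0.3, 0, 0, 0], [-0.09, 0.83, -0.5, 0, 0, 0], [-0.08, 0.82, -0.5, 0, 0, 0], [0, 0, 0, 0, 0, 0]])

```text
time_s: 17.27
eef_pos: [578.1, 319.7, 121.0]
tool_rot: [0.967, 0.256, -0.003, -0.001]
ft_force: [0.3, -0.2, -0.6]
grip_width: 0.998
grip_force: 0.0
```

```bash
python3 - <<'E'
from h import *
C={n:bot.read_camera(n) for n in("scene","top","wrist")}
for t,g,dz in (("cactus_mid",(603,117,0),8),("clips_mid",(582,316,0),0)):
    for n in C:
        m=pick(n,C[n],t,g[:2])
        if m is not None: print(t,n,np.round(fit([(C[n],m)],t,g,dz),2))
cv2.imwrite("pics/s2.png",cv2.resize(C["scene"]["image"][100:320,100:420],None,fx=2.4,fy=2.4))
E
```

```text
cactus_mid scene [ 6.0381e+02  1.1631e+02 -3.0000e-01  9.0000e-01]
cactus_mid top [6.0223e+02 1.1723e+02 4.7000e-01 9.2000e-01]
cactus_mid wrist [ 6.0481e+02  1.1599e+02 -3.4000e-01  5.9000e-01]
clips_mid scene [ 5.8215e+02  3.1641e+02 -1.2000e-01  8.5000e-01]
clips_mid top [ 5.8321e+02  3.1727e+02 -3.1000e-01  8.9000e-01]
clips_mid wrist [ 5.8347e+02  3.1565e+02 -3.3000e-01  9.5000e-01]
```

View pics/s2.png

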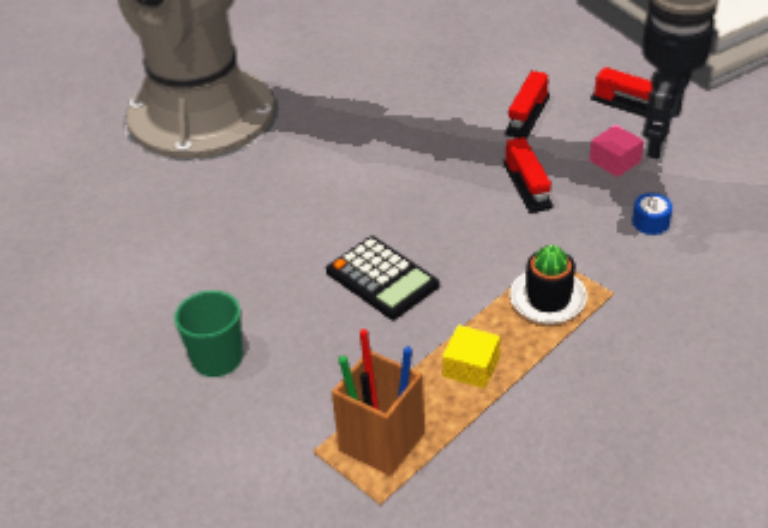

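The cactus stands in the saucer at crop (550,280), the notes lie on the cork at (470,355), and the tin is at (652,213). Now I'll grasp the tin.

Request:
arm_command(steps=[[0.02, 0, -0.9, 0, 0, 0], [0, 0, -0.9, 0, 0, 0], [0, 0, -0.7, 0, 0, 0], [0, 0, -0.45, 0, 0, 0], [0, 0, 0, 0, 0, 0]])

```text
time_s: 18.35
eef_pos: [582.2, 315.1, 4.8]
tool_rot: [0.967, 0.253, -0.001, 0.0]
ft_force: [-0.5, 0.2, -0.8]
grip_width: 1.0
grip_force: 0.0
```

Request:
arm_command(steps=[[0, 0, 0, 0, 0, 0], [0, 0, 0, 0, 0, 0], [0, 0, 0, 0, 0, 0], [0, 0, 0, 0, 0, 0], [0, 0, 0, 0, 0, 0], [0, 0, 0.4, 0, 0, 0], [0, 0, 1, 0, 0, 0], [0, 0, 1, 0, 0, 0]], hand=0)

```text
time_s: 19.35
eef_pos: [582.4, 315.5, 103.0]
tool_rot: [0.967, 0.253, -0.001, 0.0]
ft_force: [-0.2, -0.1, -0.6]
grip_width: 0.543
grip_force: 61.6
```

Request:
arm_command(steps=[[0, 0, 1, 0, 0, 0], [0, -0.41, 1, 0, 0, 0], [0.1, -0.8, 0, 0, 0, 0], [0.11, -0.9, 0, 0, 0, 0], [0.11, -0.9, 0, 0, 0, 0], [0.11, -0.9, 0, 0, 0, 0], [0.11, -0.9, 0, 0, 0, 0], [0.11, -0.9, 0, 0, 0, 0]])

```text
time_s: 20.35
eef_pos: [608.6, 86.3, 182.5]
tool_rot: [0.967, 0.253, -0.0, -0.0]
ft_force: [0.9, 0.1, -0.7]
grip_width: 0.54
grip_force: 61.6
```

Request:
arm_command(steps=[[0.11, -0.9, 0, 0, 0, 0], [0.11, -0.9, 0, 0, 0, 0], [0.12, -0.9, -0.3, 0, 0, 0], [0, 0, -1, 0, 0, 0], [0, 0, -1, 0, 0, 0], [0, 0, -0.4, 0, 0, 0], [0, 0, 0, 0, 0, 0]])

```text
time_s: 21.22
eef_pos: [621.8, -20.3, 73.5]
tool_rot: [0.967, 0.253, -0.001, -0.0]
ft_force: [0.1, -0.2, -0.6]
grip_width: 0.538
grip_force: 61.6
```

```bash
python3 - <<'E'
from h import *
C={n:bot.read_camera(n) for n in("top","wrist")}
for t,g,dz in (("notes_mid",(622,-20,.5),4),("clips_mid",(622,-20,0),68)):
    for n in C:
        m=pick(n,C[n],t,g[:2],z=dz+15)
        if m is not None: print(t,n,np.round(fit([(C[n],m)],t,g,dz),2))
E
```

```text
notes_mid wrist [ 6.2655e+02 -1.8880e+01  5.1000e-01  4.0000e-01]
clips_mid wrist [ 6.2226e+02 -2.0720e+01 -2.3000e-01  9.4000e-01]
```

Request:
arm_command(steps=[[0, 0, -0.4, 0, 0, 0], [0, 0, -0.2, 0, 0, 0], [0, 0, -0.11, 0, 0, 0], [0, 0, 0, 0, 0, 0]])

```text
time_s: 22.02
eef_pos: [621.5, -20.5, 47.2]
tool_rot: [0.967, 0.253, -0.001, -0.0]
ft_force: [-6.3, 0.1, 11.4]
grip_width: 0.54
grip_force: 62.8
```

Request:
arm_command(steps=[[0, 0, 0, 0, 0, 0], [0, 0, 0, 0, 0, 0], [0, 0, 0, 0, 0, 0], [0, 0, 0.4, 0, 0, 0], [0, 0, 1, 0, 0, 0], [0, 0, 1, 0, 0, 0], [0, 0, 0.8, 0, 0, 0], [0, 0, 0, 0, 0, 0]], hand=1)

```text
time_s: 23.02
eef_pos: [625.4, -20.2, 178.5]
tool_rot: [0.967, 0.253, 0.004, 0.001]
ft_force: [-0.3, 0.3, 0.9]
grip_width: 1.0
grip_force: 0.0
```

Request:
arm_command(steps=[[-0.61, 0.83, 0, 0, 0, -0.77], [-0.61, 0.83, 0, 0, 0, -0.77], [-0.61, 0.83, 0, 0, 0, -0.77], [-0.61, 0.83, 0, 0, 0, -0.77], [-0.61, 0.83, 0, 0, 0, -0.77], [-0.61, 0.83, 0, 0, 0, -0.77], [-0.61, 0.83, 0, 0, 0, -0.77], [-0.63, 0.81, 0, 0, 0, -0.77]])

```text
time_s: 24.02
eef_pos: [425.2, 245.1, 173.1]
tool_rot: [0.978, -0.206, -0.0, 0.0]
ft_force: [0.3, 0.3, 0.3]
grip_width: 0.999
grip_force: 0.0
```

Request:
arm_command(steps=[[0, 0, 0, 0, 0, 0]])

```text
time_s: 24.15
eef_pos: [423.1, 248.0, 173.3]
tool_rot: [0.98, -0.201, -0.001, -0.0]
ft_force: [0.1, -0.6, -0.5]
grip_width: 1.001
grip_force: 0.0
```

```bash
python3 - <<'E'
from h import *
C={n:bot.read_camera(n) for n in("scene","top","wrist")}
for t,g,dz in (("notes_mid",(622,-20,.5),4),("clips_mid",(622,-20,0),39),("stapler_mid",(426,244,-.42),0),("calculator",(445,-10,.11),0)):
    for n in C:
        m=pick(n,C[n],t,g[:2],z=dz+15)
        if m is not None: print(t,n,np.round(fit([(C[n],m)],t,g,dz),2))
cv2.imwrite("pics/w3.png",C["wrist"]["image"])
E
```

```text
notes_mid scene [ 6.2378e+02 -2.0950e+01  4.6000e-01  5.5000e-01]
clips_mid scene [ 6.2081e+02 -2.0280e+01  1.4000e-01  8.8000e-01]
clips_mid top [ 6.2075e+02 -2.0920e+01 -2.0000e-02  9.4000e-01]
stapler_mid scene [425.4  246.89  -0.46   0.87]
stapler_mid top [ 4.5101e+02  2.3490e+02 -4.1000e-01  5.0000e-01]
stapler_mid wrist [ 4.2797e+02  2.4516e+02 -4.0000e-01  9.3000e-01]
calculator scene [ 4.4559e+02 -9.0500e+00  5.0000e-02  8.7000e-01]
calculator top [ 4.4483e+02 -1.0060e+01  1.1000e-01  9.6000e-01]
calculator wrist [ 4.4544e+02 -1.2890e+01  1.1000e-01  9.9000e-01]
```

View pics/w3.png

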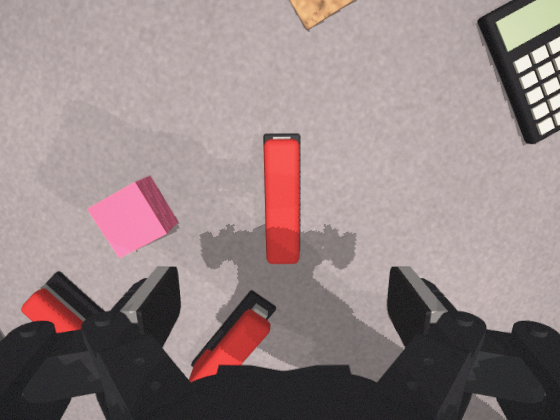

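The wrist picture shows the chosen stapler centred at (282,198), parallel to the pads. The look-alike at (235,335) and the pink block at (133,215) are clear of the fingers. The tin is on the notes at (621,-20.6). Now I'll grip across the stapler's arm.

Request:
arm_command(steps=[[0.03, 0.02, -1, 0, 0, 0], [0, 0, -1, 0, 0, 0], [0, 0, -0.9, 0, 0, 0], [0, 0, -0.6, 0, 0, 0], [0, 0, -0.35, 0, 0, 0], [0, 0, 0, 0, 0, 0]])

```text
time_s: 25.65
eef_pos: [427.3, 244.9, 19.1]
tool_rot: [0.979, -0.205, -0.001, 0.001]
ft_force: [0.3, 0.4, -0.6]
grip_width: 0.999
grip_force: 0.0
```

Request:
arm_command(steps=[[0, 0, 0, 0, 0, 0], [0, 0, 0, 0, 0, 0], [0, 0, 0, 0, 0, 0], [0, 0, 0, 0, 0, 0], [0, 0, 0, 0, 0, 0], [0, 0, 0, 0, 0, 0], [0, 0, 0.4, 0, 0, 0], [0, 0, 0.8, 0, 0, 0]], hand=0)

```text
time_s: 26.65
eef_pos: [425.9, 244.0, 67.0]
tool_rot: [0.979, -0.205, -0.002, 0.002]
ft_force: [0.9, 0.7, -1.9]
grip_width: 0.317
grip_force: 59.5
```

Request:
arm_command(steps=[[0, -0.3, 0.6, 0, 0, 0.1], [0.05, -0.7, 0.4, 0, 0, 0.35], [0.07, -0.9, 0, 0, 0, 0.38], [0.07, -0.9, 0, 0, 0, 0.38], [0.07, -0.9, 0, 0, 0, 0.38], [0.07, -0.9, 0, 0, 0, 0.38], [0.07, -0.9, 0, 0, 0, 0.38], [0.07, -0.9, 0, 0, 0, 0.38]])

```text
time_s: 27.65
eef_pos: [446.0, -11.9, 107.9]
tool_rot: [1.0, -0.0, -0.0, -0.0]
ft_force: [0.2, 0.2, -1.6]
grip_width: 0.318
grip_force: 59.5
```

Request:
arm_command(steps=[[0.07, -0.9, 0, 0, 0, 0.38], [0.07, -0.83, 0, 0, 0, 0.36], [0.06, -0.4, 0, 0, 0, 0], [0, 0, -0.5, 0, 0, 0], [0, 0, -0.8, 0, 0, 0], [0, 0, -0.3, 0, 0, 0], [0, 0, 0, 0, 0, 0]])

```text
time_s: 28.52
eef_pos: [453.9, -95.2, 43.2]
tool_rot: [0.999, 0.055, -0.001, -0.0]
ft_force: [-0.4, 0.2, -2.3]
grip_width: 0.319
grip_force: 59.4
```

```bash
python3 - <<'E'
from h import *
C={n:bot.read_camera(n) for n in("scene","wrist")}
for t,g,dz in (("stapler_mid",(454,-96,.11),24),("calculator",(445,-10,.11),0)):
    for n in C:
        m=pick(n,C[n],t,g[:2],z=dz+15)
        if m is not None: print(t,n,np.round(fit([(C[n],m)],t,g,dz),2))
cv2.imwrite("pics/w4.png",C["wrist"]["image"])
E
```

```text
stapler_mid scene [ 4.5389e+02 -8.1830e+01 -3.3000e-01  5.1000e-01]
stapler_mid wrist [ 4.5322e+02 -9.5390e+01  1.2000e-01  7.8000e-01]
calculator scene [ 4.4377e+02 -3.9800e+00 -8.0000e-02  7.6000e-01]
calculator wrist [ 4.4498e+02 -9.9800e+00  1.1000e-01  8.4000e-01]
```

View pics/w4.png

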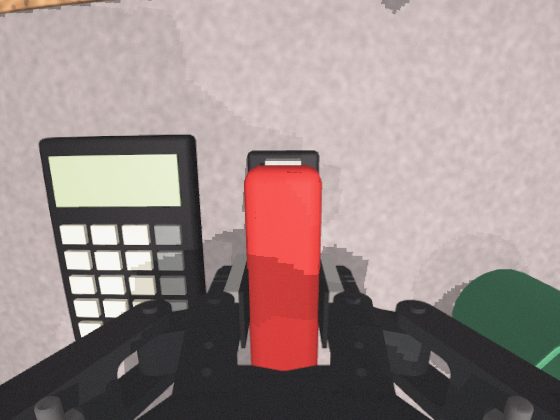

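The wrist picture shows the stapler at (283,265), parallel to and right of the calculator. Now I'll set it down and open partway.

Request:
arm_command(steps=[[0, 0, -0.3, 0, 0, 0], [0, 0, -0.18, 0, 0, 0], [0, 0, -0.1, 0, 0, 0], [0, 0, 0, 0, 0, 0]])

```text
time_s: 29.32
eef_pos: [454.2, -96.0, 20.5]
tool_rot: [0.999, 0.054, -0.001, -0.0]
ft_force: [-2.1, 0.0, 1.9]
grip_width: 0.312
grip_force: 60.0
```

Request:
arm_command(steps=[[0, 0, 0, 0, 0, 0], [0, 0, 0, 0, 0, 0], [0, 0, 0, 0, 0, 0], [0, 0, 0.5, 0, 0, 0], [0, 0, 1, 0, 0, 0], [0, 0, 1, 0, 0, 0], [0, 0, 1, 0, 0, 0], [-0.5, 0, 1, 0, 0, 0]], hand=0.55)

```text
time_s: 30.32
eef_pos: [435.4, -95.9, 202.0]
tool_rot: [0.999, 0.055, 0.001, 0.0]
ft_force: [-0.1, -0.3, -0.5]
grip_width: 0.55
grip_force: 0.0
```

Request:
arm_command(steps=[[-0.8, 0, 1, 0, 0, 0], [-0.5, 0, 0, 0, 0, 0], [0, 0, 0, 0, 0, 0]])

```text
time_s: 30.7
eef_pos: [382.0, -96.2, 241.0]
tool_rot: [0.999, 0.054, 0.001, 0.0]
ft_force: [1.2, -0.6, -0.2]
grip_width: 0.545
grip_force: 0.0
```

```bash
python3 - <<'E'
from h import *
C={n:bot.read_camera(n) for n in("scene","top","wrist")}
for t,g,dz in (("stapler_mid",(454,-96,.11),0),("calculator",(445,-10,.11),0),("notes_mid",(622,-20,.5),4),("clips_mid",(621,-20,0),39),("cactus_mid",(603,117,0),8),("saucer",(603,117,0),0),("cup_mid",(423,-230,0),0),("pinknotes_mid",(465,373,.1),0)):
    for n in C:
        m=pick(n,C[n],t,g[:2],z=dz+15)
        if m is not None: print(t,n,np.round(fit([(C[n],m)],t,g,dz),2))
cv2.imwrite("pics/s5.png",cv2.resize(C["scene"]["image"][100:320,100:420],None,fx=2.4,fy=2.4))
E
```

```text
stapler_mid scene [ 4.5188e+02 -9.6840e+01  5.0000e-02  8.3000e-01]
stapler_mid top [ 4.5129e+02 -9.5780e+01  1.1000e-01  9.0000e-01]
stapler_mid wrist [ 4.4986e+02 -9.6570e+01  1.2000e-01  8.8000e-01]
calculator scene [ 4.4205e+02 -9.9900e+00  1.1000e-01  9.2000e-01]
calculator top [ 4.4448e+02 -1.0620e+01  1.1000e-01  9.7000e-01]
calculator wrist [ 4.451e+02 -1.063e+01  1.100e-01  9.700e-01]
notes_mid scene [ 6.2505e+02 -2.2160e+01  2.0300e+00  5.8000e-01]
notes_mid top [6.2539e+02 4.3100e+01 4.8000e-01 1.4000e-01]
clips_mid scene [ 6.1969e+02 -2.0220e+01 -1.3000e-01  9.2000e-01]
clips_mid top [ 6.2091e+02 -2.0300e+01  1.0000e-01  9.4000e-01]
cactus_mid scene [6.0347e+02 1.1859e+02 4.8000e-01 8.8000e-01]
cactus_mid top [6.0247e+02 1.1658e+02 3.9000e-01 9.5000e-01]
saucer scene [6.0364e+02 1.1585e+02 8.0000e-02 4.0000e-01]
saucer top [ 6.0159e+02  1.1739e+02 -1.4000e-01  5.2000e-01]
cup_mid scene [ 425.01 -230.51    0.63    0.95]
cup_mid top [ 4.2436e+02 -2.2927e+02 -2.9000e-01  7.3000e-01]
cup_mid wrist [ 4.2403e+02 -2.2945e+02  2.0000e-02  9.5000e-01]
pinknotes_mid top [4.6352e+02 3.7255e+02 5.0000e-02 9.4000e-01]
```

View pics/s5.png

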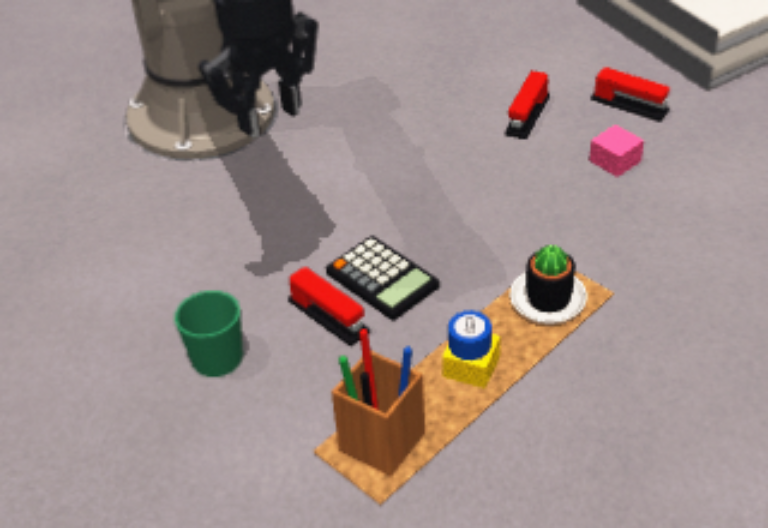

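The picture shows all four items in place. The stapler is at (327,305) beside the calculator, the tin is on the yellow notes at (470,345), and the cactus is on the saucer at (550,280). The cup and pink notes haven't moved.

```bash
python3 -c "
from station import bot
print(bot.finish_job())"
```

```text
the job is handed in; nothing more can be done
None
```

The job is handed in, with no verdict returned; in the last pictures the cactus was on the saucer, the tin on the yellow notes mid-strip and the stapler right of the calculator, all within tolerance, and the pink notes and cup had not moved.

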